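# Put the sample jar back in the roll-top store

## Robot

A 7-joint arm with a two-finger parallel gripper is mounted at the origin on the work surface. World frame = base frame: x ahead of the robot, y to its left, z up, the work surface at z = 0. Lengths are in mm, angles in degrees, forces in N, time in s.
With the tool pointing down it reaches from about 400 to 850 mm from the base axis. Payload 10.4 kg.
Tool frame: the origin (TCP) lies midway between the tips of the shut fingers; the grasp point (between the pads) lies 19 mm behind it; z points along the fingers, y is the line along which they close (so a half turn about z gives the same grasp; the last joint's range is limited). The gripper opens to 87 mm and grips with 3 to 60 N. Pads are 19 mm wide; open, the fingers measure 117 mm over their backs; the gripper's body (75 mm by 190 mm) begins 51 mm behind the grasp point.
Start: joints at [-69.534, 19.034, -3.707, 83.658, 1.238, 77.344, -5.071], TCP at [231.698, 580.49, 222.576] pointing down, gripper open.
Joint ranges: [-148.97, 148.97], [-28.65, 121.19], [-84.17, 76.75], [9.2, 138.47], [-72.65, 252.65], [3.7, 117.97], [-149.18, 149.18]. Speed limits (degrees/s): [127.2, 127.2, 159.86, 159.86, 180, 180, 180].

## Interface

Orientations are given as a 3x3 rotation matrix whose columns are the frame's x, y, z axes.
In Python, from rig import manip, cams, job_done gives the robot as it stands. The module is installed in compiled form; this text tells all that it offers.
- The arm moves only by the tool send_rows, never from a script. Its argument "commands" is a list of rows, each a list of 3 entries, a list of its own where there are three numbers: the opening, from 0 (shut) to 1 (fully open), then the shift along the tool's x, y, z in mm, then the turn, a rotation vector about the tool's x, y, z in degrees. A call has 1 to 20 rows; each row shifts and turns the commanded pose from where the row before left it, along the tool's axes as they then stand; what a row does not reach is not made up. A row lasts 1/8 s, in which the tool goes at most 62.5 mm and 10.7 degrees, less where a joint would pass 70% of its speed; a pose out of reach is approached as far as the arm can. A call with a gripper value outside its range is refused whole. The fingers move at their own pace and stop on an object; "squeeze" is the grip in N (left out, the last holds). Time passes only in rows, so rows that do not move let the fingers close. It gives the time, the measured TCP pose, the force, the opening and the grip force at its end, in the units of the state.
- manip.state(): the state, without advancing time (a new reading comes with each control period).
- cams.snapshot(name): name is "scene" or "top"; returns a dict with "color" (480x640x3 uint8, blue, green, red), "fx", "fy", "cx", "cy" (pixels), "k1" (the pictures are not rectified: a ray, as slopes to the right and down, at radius r is drawn at 1 + k1 r^2 times it, then the intrinsics apply), "camera_from_world" (4x4, takes a point from world to camera coordinates). Camera axes: x right, y down, z forward; pixel columns grow to the right and rows downward; lengths in mm; the calibration is good to about 2 mm. A picture is of the moment at which its call begins. There is no depth.
- job_done(): hands the job in; it is judged then, once.
The state is a dict: "t": time; "q": joint angles; "qvel": joint speeds; "joint_efforts": joint torques, N m; "eef_pos": TCP position; "ee_rot": TCP orientation; "force": force on the tool from outside, world axes, zero at the start; "wrist_torque": the same for the moment, N m; "width": finger opening in mm; "gripper_force": force on a finger pad.
Only numpy, scipy, OpenCV 4.12 (cv2) and the standard library are available. Lean on these libraries where they do the work, as an engineer would, in place of code of your own. Each camera call takes 0.05 s, during which the arm holds its last target. There are 200 camera calls.

## Task

Roll the slatted shutter of the bench store fully open, stand the amber jar from the stirrer upright on the round rubber mat in the store, setting it down gently, and then roll the shutter fully closed again. Do not tip or push aside the two jars already in the store or the flask on the stirrer.

Things in the scene. Friction and masses are not known exactly. Their poses are not given: they have to be found in the camera images.
- cabinet: Roll-top store: a white half-drum 356 mm deep (x), 370 mm wide (y), 248 mm high. Origin: centre of its underside. The shutter front looks to its own -x; z up. White side cheeks: half discs of radius 178 mm, their inner faces at y = +-175 mm. Front sill 70 mm high at x = -170 to -158 mm. Inner floor 45 mm above the origin.
- drum_axis (a point): Middle of the drum's axis, which runs along the store's y, 70 mm above its underside. Slats: inner radius 150, outer 160 mm. A fixed clear hood (radius 170 to 174 mm) covers the rear from 28 degrees behind the top down. Fully open, the shutter's front edge is 17 mm in front of the top, so mat and jars lie under the roof: the tool must lean back towards the store's front to reach them.
- shutter (a joint): Roll angle of the slatted aluminium shutter round the drum axis (rad): 0 fully closed, 1.4 fully open, stops at both ends. It stays where it is left; moving it takes about 2 to 8 N at the fin. It can start slightly open.
- fin (a point): Grip point of the shutter's pull, a flat aluminium fin 12 mm thick (along the store's y), 44 mm long along the curve, standing 45 mm out of the slats at mid width. The point is in its mid plane, 24 mm out of the slats, 184 mm from the drum axis; closed, 18 degrees above the axis' level at the front; opening carries it up over the top by shutter. Its axes equal the store's when closed.
- mat: Round black rubber mat, 72 mm across, 3 mm thick, fixed on the store's inner floor: the free place. Origin: centre of its underside. It is 10 mm in front of the drum axis, at y = -95, 0 or +95 mm in the store; the stored jars stand on the other two places.
- jar_mid (a point): Centre (half-way up) of the jar to be put away: amber glass with black screw cap, 52 mm diameter, 95 mm high, 0.2 kg or so, standing on the white top (83 mm above the bench) of the orange stirrer. z up along the jar.
- stored_a: A like jar, 52 mm diameter, 95 mm high, standing in the store. Origin: centre of its underside.
- stored_b: The other jar in the store, same size. Origin: centre of its underside.
- flask: Conical flask, 68 mm across its foot, 105 mm high, standing on the stirrer behind the jar. Origin: centre of its underside.

How it is judged:
By the outcome, as a careful person would: the job done as asked, in the order asked, and still so for the second after the job is handed in, with the robot touching nothing.
It also fails if it takes over 72 s, if anything falls off the work surface, if the arm or the gripper's body presses on something with over 40 N, if the wrist force passes 120 N, or if a joint passes its speed limit or range.

## Working session

There is one attempt and no reset: what is moved stays moved. The work goes in short steps, Python scripts to look and compute and a tool call to move; the robot and the scene stay as the last step left them, time stands still between calls to the robot, and variables do not carry over. Pictures are saved under pics/ and viewed, at most 10 in all, crops included, and the job is handed in when it is done.

Besides the shell and the picture viewer there is one more tool, called after "Call:" in YAML: its name, and indented under it one key for each argument. send_rows: Moves the arm, as the interface text tells. Its arguments: {"type":"object","properties":{"commands":{"type":"array","items":{"type":"array"}},"squeeze":{"type":"number"}},"required":["commands"]}

```bash
mkdir -p pics; python3 - <<'E'
from rig import manip,cams
import cv2,numpy as np
np.set_printoptions(precision=4,suppress=True)
for n in("scene","top"):
    s=cams.snapshot(n);cv2.imwrite(f"pics/{n}0.png",s["color"])
    print(n,s["fx"],s["fy"],s["cx"],s["cy"],s["k1"]);print(np.array(s["camera_from_world"]))
s=manip.state();print(s["t"],s["eef_pos"],s["ee_rot"],s["width"])
E
```

```text
scene 499.07445869061166 499.07445869061166 321.7944110314577 239.0517283688722 -0.13288449058178547
[[   0.8945    0.447    -0.0043 -508.1012]
 [   0.4273   -0.858    -0.2852 -125.323 ]
 [  -0.1311    0.2533   -0.9585 1069.8125]
 [   0.        0.        0.        1.    ]]
top 470.2079966668931 470.2079966668931 313.41989287608305 240.76523488894983 -0.1083410477832981
[[   0.0271   -0.999     0.0351   61.0417]
 [  -0.9919   -0.0313   -0.123   526.3198]
 [   0.124    -0.0315   -0.9918 1022.744 ]
 [   0.        0.        0.        1.    ]]
0.1 [231.5828 580.1593 221.865 ] [[-0.9288  0.3707 -0.0004]
 [ 0.3707  0.9288 -0.0012]
 [-0.0001 -0.0012 -1.    ]] 86.82617889546667
```

View pics/scene0.png

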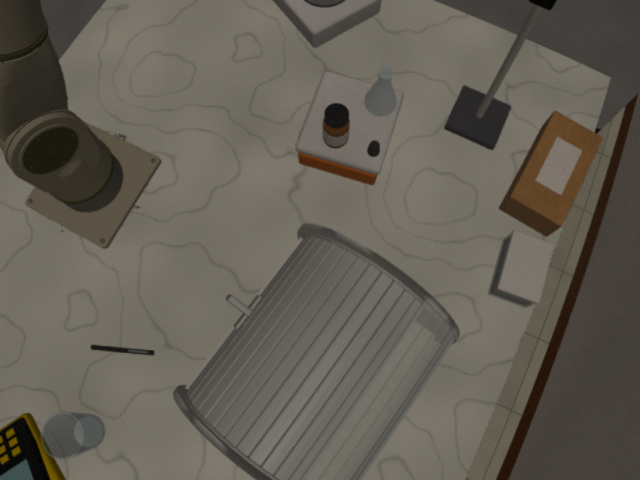

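View pics/top0.png

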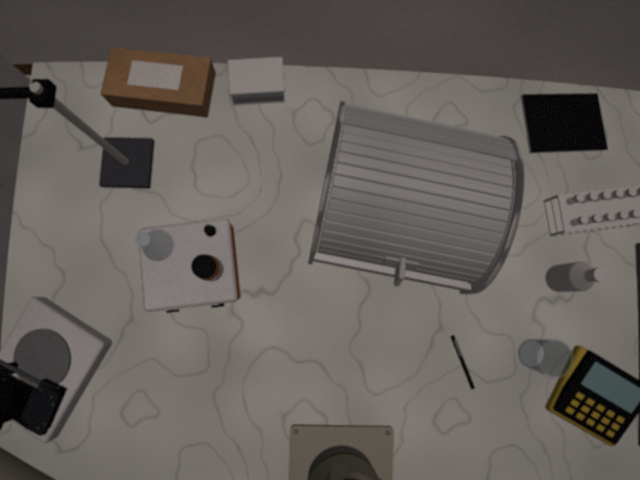

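```bash
python3 - <<'E'
import cv2,numpy as np
a=cv2.imread("pics/top0.png")[90:300,300:530];b=cv2.imread("pics/scene0.png")[220:480,165:465]
f=lambda i,k:cv2.convertScaleAbs(cv2.resize(i,None,fx=k,fy=k,interpolation=cv2.INTER_CUBIC),alpha=1.5)
cv2.imwrite("pics/c1.png",f(a,2.8));cv2.imwrite("pics/c2.png",f(b,2.3))
E
```

```text
(no output)
```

View pics/c1.png

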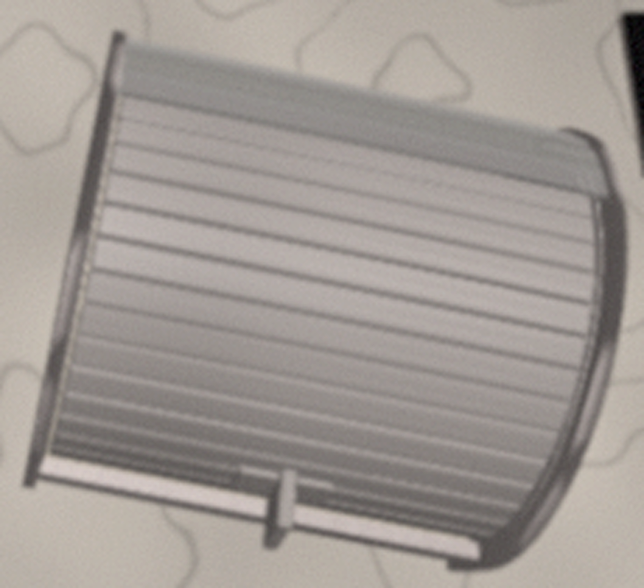

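View pics/c2.png

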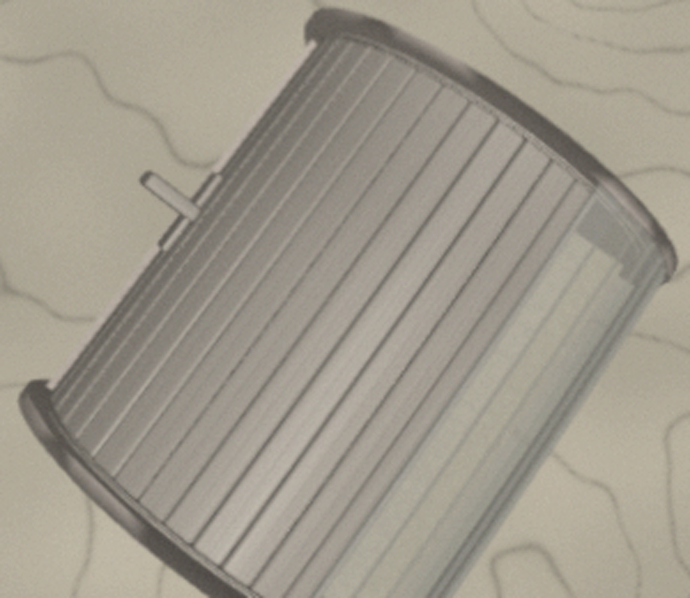

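```bash
cat >h.py <<'E'
import numpy as np,cv2
from rig import manip,cams
from scipy.optimize import least_squares
np.set_printoptions(precision=3,suppress=True,linewidth=150)
C={n:cams.snapshot(n) for n in("scene","top")}
def cam(n):
    s=C[n];K=np.array([[s["fx"],0,s["cx"]],[0,s["fy"],s["cy"]],[0,0,1]]);return K,np.array([s["k1"],0,0,0]),np.array(s["camera_from_world"])
def proj(n,P):
    K,d,T=cam(n);return cv2.projectPoints(np.atleast_2d(np.array(P,float)),cv2.Rodrigues(T[:3,:3])[0],T[:3,3],K,d)[0][:,0]
def at(n,uv,z):
    K,d,T=cam(n);r=np.append(cv2.undistortPoints(np.array([[uv]],float),K,d)[0,0],1)
    R=T[:3,:3];o=-R.T@T[:3,3];v=R.T@r;return o+v*(z-o[2])/v[2]
def Rz(a):c,s=np.cos(a),np.sin(a);return np.array([[c,-s,0],[s,c,0],[0,0,1]])
def W(p,P):return np.array(P,float)@Rz(p[2]).T+[p[0],p[1],0]
def cyl(r,a,y):a=np.radians(a);return [-r*np.cos(a),y,70+r*np.sin(a)]
c1=lambda u,v:(300+u/2.8,90+v/2.8)
c2=lambda u,v:(165+u/2.3,220+v/2.3)
E
python3 - <<'E'
from h import *
L=at("top",c1(47,465),70);R=at("top",c1(478,550),70);print(L,R,np.linalg.norm(L-R))
yaw=np.arctan2(*(-(L-R)[:2]*[1,-1])[[0,1]]) ; e=(L-R)/np.linalg.norm(L-R);yaw=np.arctan2(-e[0],e[1])
c=(L+R)/2+164*np.array([np.cos(yaw),np.sin(yaw),0]);p=[c[0],c[1],yaw];print(p,np.degrees(yaw))
for n,inv in(("top",lambda q:(q-[300,90])*2.8),("scene",lambda q:(q-[165,220])*2.3)):
    print(n)
    for sh in(0,.1,.2):
        a=18+np.degrees(sh);print(sh,"fin out top/bot edges, base plates",inv(proj(n,W(p,[cyl(205,a+6,0),cyl(205,a-6,0),cyl(160,a+6,0),cyl(160,a-6,0)]))).ravel())
    print("hood front edge L R",inv(proj(n,W(p,[cyl(174,118,175),cyl(174,118,-175)]))).ravel())
    print("cheek outer y+",inv(proj(n,W(p,[cyl(178,a,185) for a in(0,45,90,135,180)]))).ravel())
    print("cheek outer y-",inv(proj(n,W(p,[cyl(178,a,-185) for a in(0,45,90,135,180)]))).ravel())
def tri(obs,x0):
    r=least_squares(lambda x:np.concatenate([proj(n,x)[0]-uv for n,uv in obs]),x0);return r.x,r.fun
print("jar cap",tri([("top",(204,266)),("scene",(336.5,110))],[500,250,170]),at("top",(204,266),178),at("scene",(336.5,110),178))
print("flask top",tri([("top",(143,238)),("scene",(386,71))],[500,300,170]), "foot",at("scene",(381,103),83),at("top",(158,245),83))
E
```

```text
[486.541  69.527  70.   ] [ 429.675 -269.327   70.   ] 343.59209863239613
[np.float64(619.846068606137), np.float64(-127.04236691871104), np.float64(-0.16626901242222736)] -9.526512675601884
top
0 fin out top/bot edges, base plates [283.665 533.498 268.445 553.332 287.722 478.764 275.923 495.705]
0.1 fin out top/bot edges, base plates [291.711 519.36  275.409 545.501 293.86  467.27  281.355 488.827]
0.2 fin out top/bot edges, base plates [300.144 502.223 282.928 534.676 300.233 453.641 287.157 479.736]
hood front edge L R [120.781  90.929 611.779 196.141]
cheek outer y+ [ 26.626 479.483  46.493 389.297  86.708 190.44  114.393  44.812 111.749  48.197]
cheek outer y- [491.326 570.79  569.942 494.165 628.061 304.054 614.145 152.646 551.594 142.22 ]
scene
0 fin out top/bot edges, base plates [140.562 178.349 137.295 177.407 187.711 214.802 183.429 212.74 ]
0.1 fin out top/bot edges, base plates [145.686 181.501 137.643 176.941 192.5   217.863 184.527 213.01 ]
0.2 fin out top/bot edges, base plates [153.268 186.524 140.202 178.145 199.127 222.322 187.352 214.584]
hood front edge L R [594.567 184.881 283.023 631.722]
cheek outer y+ [306.195  25.739 355.071  13.933 507.325  95.549 647.306 216.541 664.371 276.447]
cheek outer y- [ 24.483 390.477  29.773 439.272 163.322 570.333 331.929 677.242 393.171 678.144]
jar cap (array([452.059, 288.119, 191.656]), array([-0.953, -1.158, -1.38 ,  0.446])) [450.807 288.925 178.   ] [450.56  297.656 178.   ]
flask top (array([499.857, 405.912, 194.267]), array([-0.339, -0.441, -0.522,  0.178])) foot [502.842 407.232  83.   ] [498.336 408.911  83.   ]
```

```bash
python3 - <<'E'
from h import *
ob=[("scene",185,[(420,35),(520,85),(600,155),(668,240)],c2),("scene",-185,[(22,395),(45,455),(130,545),(190,588)],c2),("top",-185,[(625,210),(627,290),(600,400),(560,490)],c1)]
A=np.linspace(-10,190,401)
def f(p):
    r=[]
    for n,y,pts,c in ob:
        q=proj(n,W(p,[cyl(178,a,y) for a in A]))
        for u in pts:
            d=q-c(*u);k=np.clip(np.argmin((d**2).sum(1)),1,len(A)-2);t=q[k+1]-q[k-1];t/=np.linalg.norm(t)+1e-9;r.append(t[0]*d[k,1]-t[1]*d[k,0])
    e=proj("top",W(p,[[-164,175,70],[-164,-175,70]]));o=np.array([c1(47,465),c1(478,550)]);t=e[1]-e[0];t/=np.linalg.norm(t)
    d=o-e;r+=list(t[0]*d[:,1]-t[1]*d[:,0])
    h=proj("top",W(p,[cyl(174,118,175),cyl(174,118,-175)]));o=np.array([c1(122,94),c1(604,193)]);t=h[1]-h[0];t/=np.linalg.norm(t);d=o-h;r+=list(t[0]*d[:,1]-t[1]*d[:,0])
    return np.array(r)
s=least_squares(f,[620,-127,-.166],diff_step=1e-4,loss="soft_l1");p=s.x;print(p,np.degrees(p[2]));print(f(p))
for sh in(0,.05,.1,.2):
    a=18+np.degrees(sh);print(sh,[ (((proj(n,W(p,[cyl(205,a+6.3,0),cyl(205,a-6.3,0),cyl(160,a+6.3,0)])))-o)*k).ravel() for n,o,k in(("top",[300,90],2.8),("scene",[165,220],2.3))])
print(W(p,[cyl(184,18,0),cyl(184,98.2,0),[-10,-95,48],[-10,0,48],[-10,95,48]]))
E
```

```text
[ 620.721 -123.797   -0.157] -8.970559714698714
[ 1.064  4.783  1.898 -0.681  1.479 -0.699 -2.97  -1.528  0.087 -0.78   1.165  2.454 -0.606  0.919  0.302  0.48 ]
0 [array([282.051, 531.954, 266.335, 552.854, 285.528, 477.253]), array([142.414, 177.082, 138.789, 176.295, 189.855, 213.119])]
0.05 [array([285.954, 525.164, 269.68 , 549.372, 288.508, 471.705]), array([144.792, 178.412, 138.676, 175.782, 192.114, 214.459])]
0.1 [array([289.957, 517.617, 273.166, 545.148, 291.55 , 465.613]), array([147.779, 180.195, 139.101, 175.665, 194.832, 216.141])]
0.2 [array([298.216, 500.278, 280.528, 534.447, 297.783, 451.838]), array([155.625, 185.159, 141.633, 176.675, 201.661, 220.545])]
[[ 447.867  -96.511  126.859]
 [ 646.644 -127.889  252.119]
 [ 596.031 -216.076   48.   ]
 [ 610.844 -122.238   48.   ]
 [ 625.657  -28.4     48.   ]]
```

```bash
cat >>h.py <<'E'
from scipy.spatial.transform import Rotation as Ro
P=np.array([620.5,-124.3,np.radians(-9)])
def ori(lean,yaw=-9.0,flip=1):
    X=Rz(np.radians(yaw))[:,0];Y=flip*Rz(np.radians(yaw))[:,1];l=np.radians(lean)
    Z=np.array([0,0,-np.cos(l)])+np.sin(l)*X
    return np.column_stack([np.cross(Y,Z),Y,Z])
def plan(wps,start=None):
    """wps: (grasp point, R, n)"""
    s=manip.state();p,R=(np.array(s["eef_pos"]),np.array(s["ee_rot"])) if start is None else start
    for g,Rt,n in wps:
        t=np.array(g)+19*Rt[:,2];w=Ro.from_matrix(R.T@Rt).as_rotvec()/n;r=Ro.from_rotvec(w).as_matrix()
        S=sum(np.linalg.matrix_power(r,k) for k in range(n));v=np.linalg.solve(S,R.T@(t-p))
        v=np.round(v,1);wd=np.round(np.degrees(w),2);print(n,"x",v.tolist(),wd.tolist())
        r=Ro.from_rotvec(np.radians(wd)).as_matrix()
        for k in range(n):p=p+R@v;R=R@r
    print("end grasp",p-19*R[:,2])
def st(p,P=P):return W(P,[p])[0]
def fin(sh,r=184):return st(cyl(r,18+np.degrees(sh),0))
E
python3 - <<'E'
from h import *
R=ori(40)
plan([([410,220,300],ori(0),9),(fin(.05)-70*R[:,2],R,10)])
E
```

```text
9 x [-30.2, -33.1, -6.5] [-0.0, -0.0, -1.42]
10 x [-2.2, -30.7, 12.1] [0.0, -4.0, 0.0]
end grasp [406.42  -90.6   189.462]
```

Call:
send_rows:
  commands:
    - [1,[-30.2,-33.1,-6.5],[0,0,-1.42]]
    - [1,[-30.2,-33.1,-6.5],[0,0,-1.42]]
    - [1,[-30.2,-33.1,-6.5],[0,0,-1.42]]
    - [1,[-30.2,-33.1,-6.5],[0,0,-1.42]]
    - [1,[-30.2,-33.1,-6.5],[0,0,-1.42]]
    - [1,[-30.2,-33.1,-6.5],[0,0,-1.42]]
    - [1,[-30.2,-33.1,-6.5],[0,0,-1.42]]
    - [1,[-30.2,-33.1,-6.5],[0,0,-1.42]]
    - [1,[-30.2,-33.1,-6.5],[0,0,-1.42]]

```text
t: 1.52
eef_pos: [410.5, 218.3, 281.5]
ee_rot: [[-0.988, 0.155, 0.0], [0.155, 0.988, 0.001], [-0.0, 0.001, -1.0]]
force: [-0.3, 0.4, 1.1]
width: 87.0
gripper_force: 0.0
```

```bash
python3 - <<'E'
from h import *
s=manip.state();print(s["q"],s["eef_pos"])
R=ori(40)
plan([(fin(.05)-70*R[:,2],R,10),(fin(.05),R,6)])
E
```

```text
[-46.438  -3.596  12.665 101.915   0.842  81.487  46.721] [412.66  215.373 282.084]
10 x [-1.9, -30.3, 12.1] [-0.01, -3.99, -0.04]
6 x [0.0, 0.0, 11.7] [0.0, 0.0, 0.01]
end grasp [450.66  -97.434 135.655]
```

Call:
send_rows:
  commands:
    - [1,[-1.9,-30.3,12.1],[0,-4,0]]
    - [1,[-1.9,-30.3,12.1],[0,-4,0]]
    - [1,[-1.9,-30.3,12.1],[0,-4,0]]
    - [1,[-1.9,-30.3,12.1],[0,-4,0]]
    - [1,[-1.9,-30.3,12.1],[0,-4,0]]
    - [1,[-1.9,-30.3,12.1],[0,-4,0]]
    - [1,[-1.9,-30.3,12.1],[0,-4,0]]
    - [1,[-1.9,-30.3,12.1],[0,-4,0]]
    - [1,[-1.9,-30.3,12.1],[0,-4,0]]
    - [1,[-1.9,-30.3,12.1],[0,-4,0]]
    - [1,[0,0,0],[0,0,0]]

```text
t: 3.0
eef_pos: [430.5, -30.4, 186.1]
ee_rot: [[-0.839, 0.151, 0.524], [0.135, 0.988, -0.069], [-0.528, 0.013, -0.849]]
force: [-0.8, 0.1, 0.2]
width: 86.9
gripper_force: 0.0
```

```bash
python3 - <<'E'
from h import *
s=manip.state();print(s["q"],s["eef_pos"])
cv2.imwrite("pics/p5.png",np.hstack([cv2.resize(C[n]["color"][y:y+150,x:x+150],(400,400)) for n,x,y in(("top",325,190),("scene",165,250))]))
R=ori(40);print(R)
plan([(fin(.05),R,6)])
E
```

```text
[ 14.401 -28.604 -18.009 137.955  -4.393  38.004  80.247] [431.052 -27.504 186.738]
[[-0.757  0.156  0.635]
 [ 0.12   0.988 -0.101]
 [-0.643  0.    -0.766]]
6 x [0.6, -11.1, 12.9] [0.17, -1.35, 0.02]
end grasp [450.358 -97.196 135.581]
```

View pics/p5.png

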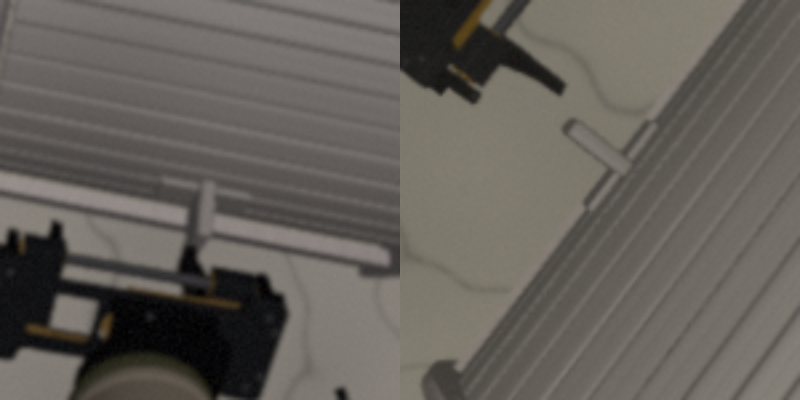

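```bash
python3 - <<'E'
from h import *
R=ori(12)
plan([(fin(.05,187)-80*R[:,2],R,6),(fin(.05,187),R,6)])
E
```

```text
6 x [-2.8, -11.3, -0.6] [0.18, 3.32, 0.09]
6 x [-0.1, 0.1, 13.4] [-0.0, -0.0, 0.0]
end grasp [448.292 -96.741 136.371]
```

Call:
send_rows:
  commands:
    - [1,[-2.8,-11.3,-0.6],[0.18,3.32,0.09]]
    - [1,[-2.8,-11.3,-0.6],[0.18,3.32,0.09]]
    - [1,[-2.8,-11.3,-0.6],[0.18,3.32,0.09]]
    - [1,[-2.8,-11.3,-0.6],[0.18,3.32,0.09]]
    - [1,[-2.8,-11.3,-0.6],[0.18,3.32,0.09]]
    - [1,[-2.8,-11.3,-0.6],[0.18,3.32,0.09]]
    - [1,[0,0,0],[0,0,0]]

```text
t: 4.08
eef_pos: [435.7, -95.7, 196.0]
ee_rot: [[-0.966, 0.157, 0.204], [0.153, 0.988, -0.033], [-0.207, -0.001, -0.978]]
force: [-0.0, 0.6, -0.2]
width: 87.1
gripper_force: 0.0
```

```bash
python3 - <<'E'
from h import *
s=manip.state();print(s["q"],s["eef_pos"])
R=ori(12)
plan([(fin(.05,187),R,6)])
E
```

```text
[ 17.198 -11.68   -9.902 120.391  -1.856  59.141  89.072] [434.821 -95.29  195.661]
6 x [-0.1, 0.1, 13.3] [-0.01, -0.0, 0.0]
end grasp [447.967 -96.799 136.312]
```

Call:
send_rows:
  commands:
    - [1,[0,0,13.3],[0,0,0]]
    - [1,[0,0,13.3],[0,0,0]]
    - [1,[0,0,13.3],[0,0,0]]
    - [1,[0,0,13.3],[0,0,0]]
    - [1,[0,0,13.3],[0,0,0]]
    - [1,[0,0,13.3],[0,0,0]]
    - [0,[0,0,0],[0,0,0]]
    - [0,[0,0,0],[0,0,0]]
    - [0,[0,0,0],[0,0,0]]
    - [0,[0,0,0],[0,0,0]]
    - [0,[0,0,0],[0,0,0]]
    - [0,[0,0,0],[0,0,0]]
  squeeze: 15

```text
t: 5.68
eef_pos: [450.9, -99.6, 117.9]
ee_rot: [[-0.966, 0.159, 0.205], [0.156, 0.987, -0.034], [-0.208, -0.001, -0.978]]
force: [0.0, 0.4, -0.5]
width: 34.8
gripper_force: 0.0
```

```bash
python3 - <<'E'
from h import *
s=manip.state();print(s["q"],s["eef_pos"],s["width"],s["gripper_force"],s["force"])
p=np.array(s["eef_pos"])-19*np.array(s["ee_rot"])[:,2];l=(p-[P[0],P[1],0])@Rz(P[2]);print("store frame",l,np.hypot(l[0],l[2]-70),np.degrees(np.arctan2(l[2]-70,-l[0])))
E
```

```text
[ 17.22   -4.492 -10.476 124.244  -0.354  48.212  87.741] [450.929 -99.562 117.834] 26.984767531504676 0.0 [-0.592  0.472  0.463]
store frame [-175.295   -2.069  136.421] 187.45709528924473 20.752069390817415
```

Call:
send_rows:
  commands:
    - [0,[0,0,0],[0,0,0]]
    - [0,[0,0,0],[0,0,0]]
    - [0,[0,0,0],[0,0,0]]
    - [0,[0,0,0],[0,0,0]]

```text
t: 6.28
eef_pos: [451.4, -96.4, 117.8]
ee_rot: [[-0.966, 0.156, 0.205], [0.153, 0.988, -0.03], [-0.207, 0.002, -0.978]]
force: [1.6, 14.0, 0.8]
width: 11.6
gripper_force: 15.0
```

```bash
python3 - <<'E'
from h import *
s=manip.state();print(s["eef_pos"],s["width"],s["gripper_force"],s["force"])
# arc 20.8 -> 100 deg in segments of 2 rows, lean 12->20
p=np.array(s["eef_pos"]);R=np.array(s["ee_rot"]);g=p-19*R[:,2];l=(g-[P[0],P[1],0])@Rz(P[2]);r=np.hypot(l[0],l[2]-70);a0=np.degrees(np.arctan2(l[2]-70,-l[0]));print(r,a0,l)
for a in np.linspace(a0,a0+80,17)[1:]:
    gn=st(cyl(r,a,l[1]));d=np.round(R.T@(gn-g)/1,1);g=g+R@d;print(round(a,1),d.tolist())
E
```

```text
[451.446 -96.457 117.8  ] 12.232176802702822 14.999400060478365 [ 1.775 14.468 -0.34 ]
187.4176745465534 20.74585045797055 [-175.266    1.015  136.388]
25.7 [-9.4, 0.0, -13.4]
30.7 [-10.6, 0.1, -12.4]
35.7 [-11.6, -0.0, -11.6]
40.7 [-12.5, 0.0, -10.4]
45.7 [-13.5, 0.0, -9.4]
50.7 [-14.2, 0.0, -8.1]
55.7 [-14.8, 0.1, -6.8]
60.7 [-15.4, -0.0, -5.6]
65.7 [-15.8, -0.0, -4.2]
70.7 [-16.1, 0.0, -2.7]
75.7 [-16.3, 0.0, -1.4]
80.7 [-16.4, 0.0, 0.1]
85.7 [-16.2, 0.0, 1.4]
90.7 [-16.1, 0.0, 2.9]
95.7 [-15.8, 0.0, 4.3]
100.7 [-15.3, -0.0, 5.7]
```

Call:
send_rows:
  commands:
    - [0,[-4.7,1.5,-6.7],[0,0,0]]
    - [0,[-4.7,1.0,-6.7],[0,0,0]]
    - [0,[-5.3,0,-6.2],[0,0,0]]
    - [0,[-5.3,0,-6.2],[0,0,0]]
    - [0,[-5.8,0,-5.8],[0,0,0]]
    - [0,[-5.8,0,-5.8],[0,0,0]]
    - [0,[-6.2,0,-5.2],[0,0,0]]
    - [0,[-6.2,0,-5.2],[0,0,0]]
    - [0,[0,0,0],[0,0,0]]

```text
t: 7.5
eef_pos: [484.4, -101.9, 174.3]
ee_rot: [[-0.966, 0.159, 0.205], [0.155, 0.987, -0.033], [-0.208, -0.0, -0.978]]
force: [-1.6, 5.1, 0.6]
width: 11.8
gripper_force: 15.0
```

Call:
send_rows:
  commands:
    - [0,[-13.5,0,-9.4],[0,0,0]]
    - [0,[-14.2,0,-8.1],[0,0,0]]
    - [0,[-14.8,0,-6.8],[0,0,0]]
    - [0,[-15.4,0,-5.6],[0,0,0]]
    - [0,[-15.8,0,-4.2],[0,0,0]]
    - [0,[-16.1,0,-2.7],[0,0,0]]
    - [0,[-16.3,0,-1.4],[0,0,0]]
    - [0,[-16.4,0,0.1],[0,0,0]]
    - [0,[-8.1,0,0.7],[0,0,0]]
    - [0,[-8.1,0,0.7],[0,0,0]]
    - [0,[-8,0,1.4],[0,0,0]]
    - [0,[0,0,0],[0,0,0]]

```text
t: 9.0
eef_pos: [619.7, -124.5, 239.1]
ee_rot: [[-0.965, 0.159, 0.207], [0.156, 0.987, -0.034], [-0.21, -0.001, -0.978]]
force: [4.3, 0.3, 0.3]
width: 11.8
gripper_force: 15.0
```

```bash
cat >>h.py <<'E'
def where():
    s=manip.state();p=np.array(s["eef_pos"])-19*np.array(s["ee_rot"])[:,2];l=(p-[P[0],P[1],0])@Rz(P[2]);print(s["t"],s["q"],"F",s["force"],"w",s["width"],"grasp",p,"store",l,"r,ang",np.hypot(l[0],l[2]-70),np.degrees(np.arctan2(l[2]-70,-l[0])))
E
python3 -c "
from h import *
where()"
```

```text
9.1 [15.46  10.749 -9.737 92.986  2.782 64.341 85.973] F [ 4.528 -1.313 -0.678] w 11.79814663100344 grasp [ 615.453 -123.727  257.695] store [ -5.074  -0.223 257.695] r,ang 187.7631032904621 88.4514295288935
```

Call:
send_rows:
  commands:
    - [0,[-8,0,1.5],[0,0,0]]
    - [0,[-7.8,0,2],[0,0,0]]
    - [0,[-7.8,0,2],[0,0,0]]
    - [0,[-5,0,1.5],[0,0,0]]
    - [0,[-4,0,1.4],[0,0,0]]
    - [0,[-4,0,1.5],[0,0,0]]
    - [0,[0,0,0],[0,0,0]]

```text
t: 9.98
eef_pos: [654.8, -130.3, 236.2]
ee_rot: [[-0.966, 0.16, 0.202], [0.156, 0.987, -0.034], [-0.205, -0.001, -0.979]]
force: [-11.5, -0.2, 5.8]
width: 11.5
gripper_force: 15.0
```

```bash
python3 -c "
from h import *
where()"
```

```text
10.075 [14.82  15.489 -9.427 87.557  3.557 65.375 85.657] F [-11.087  -1.272   5.012] w 11.890540153726912 grasp [ 650.984 -129.67   254.824] store [ 30.948  -0.535 254.824] r,ang 187.39729095595797 99.5058350360002
```

Call:
send_rows:
  commands:
    - [0.6,[0,0,0],[0,0,0]]
    - [0.6,[0,0,0],[0,0,0]]
    - [0.6,[0,0,0],[0,0,0]]
    - [0.6,[0,0,-8],[0,0,0]]
    - [0.8,[0,0,-25],[0,0,0]]
    - [1,[0,0,-35],[0,0,0]]
    - [1,[20,15,-15],[0,0,0]]
    - [1,[30,30,0],[0,0,0]]
    - [1,[30,50,0],[0,0,0]]
    - [1,[20,55,0],[0,0,0]]
    - [1,[20,55,0],[0,0,0]]
    - [1,[20,55,0],[0,0,0]]
    - [1,[20,55,0],[0,0,0]]
    - [1,[20,45,0],[0,0,0]]

```text
t: 11.82
eef_pos: [521.6, 258.6, 280.9]
ee_rot: [[-0.966, 0.158, 0.206], [0.155, 0.987, -0.033], [-0.208, 0.0, -0.978]]
force: [1.0, 0.3, 0.8]
width: 87.0
gripper_force: 0.0
```

```bash
python3 - <<'E'
from h import *
where()
f=lambda n,x,y,w,h,k:cv2.convertScaleAbs(cv2.resize(C[n]["color"][y:y+h,x:x+w],None,fx=k,fy=k,interpolation=cv2.INTER_CUBIC),alpha=1.5)
cv2.imwrite("pics/p6.png",np.hstack([f("top",300,90,230,210,1.75),f("scene",165,220,230,210,1.75)]))
for n in("top","scene"):
    print(n,proj(n,W(P,[[-10,y,z] for y in(-95,0,95) for z in (45,140)])))
E
```

```text
11.925 [ -9.268   6.916 -29.376  93.087  12.558  72.95   40.248] F [ 1.068 -1.106 -0.045] w 87.07368899297853 grasp [515.628 263.235 298.953] store [-164.204  366.358  298.953] r,ang 281.74951695369066 54.35206232197724
top [[443.333 212.863]
 [457.311 204.571]
 [402.721 204.893]
 [412.941 195.768]
 [361.59  196.917]
 [367.889 186.968]]
scene [[282.151 405.11 ]
 [277.435 407.266]
 [312.648 362.347]
 [311.392 359.743]
 [342.116 320.692]
 [344.077 313.603]]
```

View pics/p6.png

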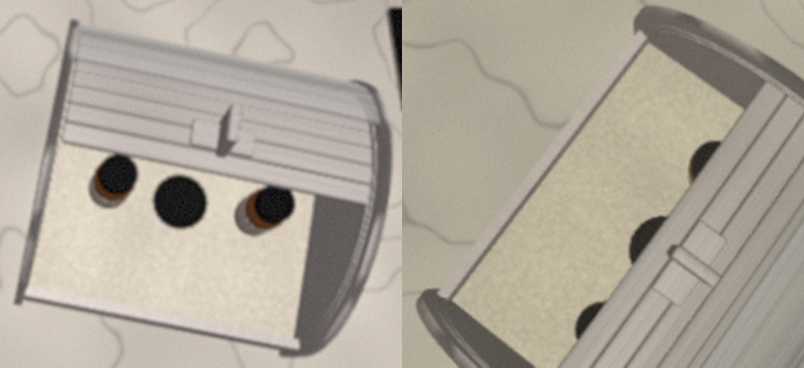

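```bash
python3 - <<'E'
from h import *
for n,x,y,w,h in(("top",188,245,40,45),("scene",318,95,38,60)):
    i=cv2.imread(f"pics/{n}0.png")[y:y+h,x:x+w].max(2)
    m=(i<45).astype(np.uint8);k,l,s,c=cv2.connectedComponentsWithStats(m);b=1+np.argmax(s[1:,4]);print(n,s[b]+[x,y,0,0,0],c[b]+[x,y])
    for z in(160,168,178):print(z,at(n,c[b]+[x,y],z))
print(proj("scene",[[451,290,178],[451,290,83]]),proj("top",[[451,290,178],[451,290,83]]))
i=[cv2.resize(cv2.imread(f"pics/{n}0.png")[y:y+60,x:x+60],(400,400),interpolation=cv2.INTER_CUBIC) for n,x,y in(("top",180,240),("scene",305,95))]
cv2.imwrite("pics/p7.png",cv2.convertScaleAbs(np.hstack(i),alpha=1.5))
E
```

```text
top [192 255  24  24 446] [203.85  266.251]
160 [451.453 292.783 160.   ]
168 [450.948 291.185 168.   ]
178 [450.317 289.188 178.   ]
scene [324 104  25  25 487] [336.043 115.789]
160 [450.89  295.965 160.   ]
168 [452.799 291.64  168.   ]
178 [455.185 286.234 178.   ]
[[334.899 113.313]
 [333.948 137.74 ]] [[203.446 265.881]
 [212.276 269.04 ]]
```

View pics/p7.png

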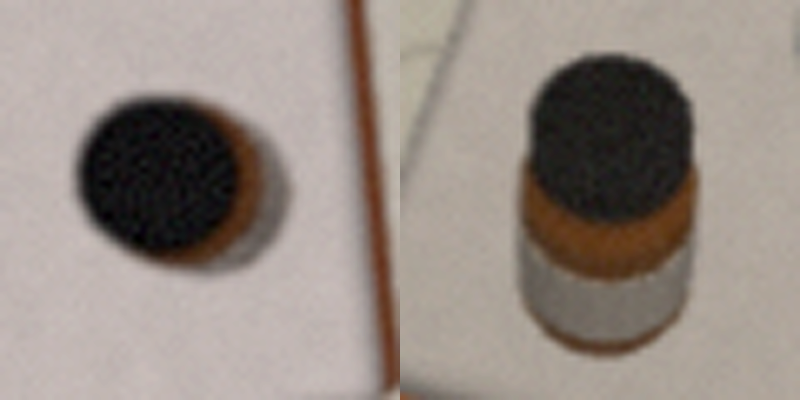

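```bash
python3 - <<'E'
from h import *
R=ori(40,15);J=np.array([452,290,147.])
plan([(J-80*R[:,2]+[0,0,30],R,10),(J-60*R[:,2],R,4),(J,R,6)])
E
```

```text
10 x [12.4, 2.6, 0.7] [-1.08, -2.76, -2.2]
4 x [4.8, 0.0, 10.7] [0.0, 0.01, 0.0]
6 x [-0.0, 0.0, 10.0] [0.0, -0.0, 0.0]
end grasp [451.99  289.884 147.025]
```

Call:
send_rows:
  commands:
    - [1,[12.4,2.6,0.7],[-1.08,-2.76,-2.2]]
    - [1,[12.4,2.6,0.7],[-1.08,-2.76,-2.2]]
    - [1,[12.4,2.6,0.7],[-1.08,-2.76,-2.2]]
    - [1,[12.4,2.6,0.7],[-1.08,-2.76,-2.2]]
    - [1,[12.4,2.6,0.7],[-1.08,-2.76,-2.2]]
    - [1,[12.4,2.6,0.7],[-1.08,-2.76,-2.2]]
    - [1,[12.4,2.6,0.7],[-1.08,-2.76,-2.2]]
    - [1,[12.4,2.6,0.7],[-1.08,-2.76,-2.2]]
    - [1,[12.4,2.6,0.7],[-1.08,-2.76,-2.2]]
    - [1,[12.4,2.6,0.7],[-1.08,-2.76,-2.2]]
    - [1,[0,0,0],[0,0,0]]

```text
t: 13.5
eef_pos: [413.5, 279.0, 223.0]
ee_rot: [[-0.74, -0.259, 0.621], [-0.199, 0.966, 0.166], [-0.643, -0.001, -0.766]]
force: [0.7, 0.4, 0.6]
width: 87.2
gripper_force: 0.0
```

```bash
python3 - <<'E'
from h import *
where();print(manip.state()["ee_rot"])
R=ori(40,15);J=np.array([452,290,147.])
plan([(J-60*R[:,2],R,5),(J,R,6)])
E
```

```text
13.6 [-13.467 -22.662 -35.094 131.482  16.009  34.659  44.087] F [ 0.675  0.746 -0.342] w 87.16766056874933 grasp [402.574 277.086 238.816] store [-278.034  362.353  238.816] r,ang 325.2716774137903 31.26528839675788
[[-0.74  -0.259  0.621]
 [-0.197  0.966  0.167]
 [-0.643  0.001 -0.766]]
5 x [4.0, -0.1, 8.6] [0.01, 0.0, -0.01]
6 x [-0.0, 0.0, 10.0] [-0.0, 0.0, -0.0]
end grasp [451.882 289.802 147.076]
```

Call:
send_rows:
  commands:
    - [1,[4,0,8.6],[0,0,0]]
    - [1,[4,0,8.6],[0,0,0]]
    - [1,[4,0,8.6],[0,0,0]]
    - [1,[4,0,8.6],[0,0,0]]
    - [1,[4,0,8.6],[0,0,0]]
    - [1,[0,0,10],[0,0,0]]
    - [1,[0,0,10],[0,0,0]]
    - [1,[0,0,10],[0,0,0]]
    - [1,[0,0,10],[0,0,0]]
    - [1,[0,0,10],[0,0,0]]
    - [1,[0,0,10],[0,0,0]]
    - [1,[0,0,0],[0,0,0]]

```text
t: 15.1
eef_pos: [462.5, 293.8, 130.5]
ee_rot: [[-0.741, -0.26, 0.619], [-0.199, 0.966, 0.168], [-0.641, 0.001, -0.767]]
force: [0.7, -0.1, 0.2]
width: 86.8
gripper_force: 0.0
```

```bash
python3 - <<'E'
from h import *
where()
i=[cv2.resize(C[n]["color"][y:y+100,x:x+100],(400,400),interpolation=cv2.INTER_CUBIC) for n,x,y in(("top",170,215),("scene",285,65))]
cv2.imwrite("pics/p8.png",cv2.convertScaleAbs(np.hstack(i),alpha=1.5))
E
```

```text
15.2 [  3.609  -5.671 -52.031 132.223  45.921  23.821  17.305] F [ 0.09  -0.158 -0.054] w 87.12409008982617 grasp [450.683 290.813 145.863] store [-232.665  383.437  145.863] r,ang 244.72015368090752 18.05909147043513
```

View pics/p8.png

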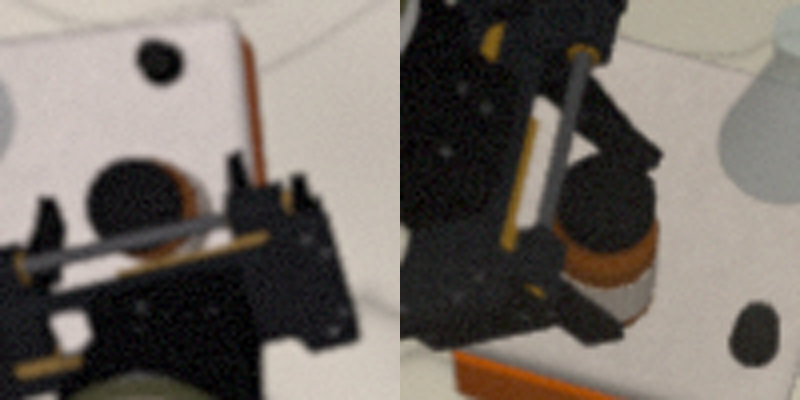

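Call:
send_rows:
  commands:
    - [0,[0,0,0],[0,0,0]]
    - [0,[0,0,0],[0,0,0]]
    - [0,[0,0,0],[0,0,0]]
    - [0,[0,0,0],[0,0,0]]
    - [0,[0,0,0],[0,0,0]]
    - [0,[0,0,0],[0,0,0]]
    - [0,[0,0,0],[0,0,0]]
  squeeze: 20

```text
t: 16.08
eef_pos: [462.7, 294.0, 131.6]
ee_rot: [[-0.74, -0.261, 0.62], [-0.199, 0.965, 0.168], [-0.643, 0.001, -0.766]]
force: [-0.9, 0.3, 1.1]
width: 51.2
gripper_force: 20.0
```

```bash
python3 - <<'E'
from h import *
where();print(manip.state()["gripper_force"])
R=ori(40,15);R2=ori(40)
plan([([445,288,166],R,4),([450,250,240],R,4),(st([-235,50,215]),R2,10),(st([-160,2,185]),R2,6),(st([-70,2,140]),R2,7),(st([-10,2,124]),R2,6),(st([-10,2,112]),R2,6)])
E
```

```text
16.175 [  3.597  -5.672 -52.023 132.209  46.002  23.842  17.241] F [-0.18   0.301  1.813] w 51.11753001202086 grasp [450.909 290.817 146.107] store [-232.442  383.476  146.107] r,ang 244.58431806273796 18.1297154673927
19.999844504054636
4 x [-2.0, -0.3, -4.8] [0.02, -0.0, 0.01]
4 x [-10.9, -9.5, -15.0] [0.0, -0.0, 0.0]
10 x [7.4, -29.1, -2.9] [1.54, -0.0, 1.84]
6 x [-6.4, -8.0, 11.8] [0.01, -0.0, 0.0]
7 x [-5.7, 0.0, 13.2] [-0.0, -0.0, 0.0]
6 x [-5.9, 0.1, 8.4] [-0.0, -0.0, 0.0]
6 x [1.3, -0.0, 1.6] [-0.0, -0.0, 0.0]
end grasp [ 610.901 -120.507  111.642]
```

```bash
python3 - <<'E'
from h import *
R=ori(40,15);R2=ori(40)
plan([([449,288,170],R,4),([450,250,290],R,5),(st([-120,100,290]),R2,9),(st([-115,1,250]),R2,5)])
E
```

```text
4 x [-3.3, -0.6, -5.0] [0.02, -0.0, 0.02]
5 x [-14.1, -7.4, -19.5] [0.0, -0.0, -0.0]
9 x [-4.1, -29.8, 3.4] [1.72, -0.0, 2.04]
5 x [4.4, -19.7, 6.8] [-0.01, 0.0, 0.0]
end grasp [ 506.843 -105.114  250.077]
```

Call:
send_rows:
  commands:
    - [0,[-3.3,-0.6,-5],[0,0,0]]
    - [0,[-3.3,-0.6,-5],[0,0,0]]
    - [0,[-3.3,-0.6,-5],[0,0,0]]
    - [0,[-3.3,-0.6,-5],[0,0,0]]
    - [0,[-14.1,-7.4,-19.5],[0,0,0]]
    - [0,[-14.1,-7.4,-19.5],[0,0,0]]
    - [0,[-14.1,-7.4,-19.5],[0,0,0]]
    - [0,[-14.1,-7.4,-19.5],[0,0,0]]
    - [0,[-14.1,-7.4,-19.5],[0,0,0]]
    - [0,[0,0,0],[0,0,0]]

```text
t: 17.52
eef_pos: [462.3, 253.1, 276.6]
ee_rot: [[-0.739, -0.26, 0.622], [-0.198, 0.966, 0.169], [-0.644, 0.001, -0.765]]
force: [0.4, -0.3, -2.7]
width: 51.1
gripper_force: 20.0
```

```bash
python3 - <<'E'
from h import *
where()
R2=ori(40)
plan([(st([-120,100,290]),R2,10),(st([-115,1,250]),R2,6)])
E
```

```text
17.625 [-10.745 -21.857 -28.194 125.703   9.714  37.447  58.742] F [ 0.563  0.11  -1.222] w 50.9380832539275 grasp [449.758 249.726 288.685] store [-227.15   342.711  288.685] r,ang 315.30978607610984 43.912271428188184
10 x [-3.8, -26.8, 3.0] [1.55, -0.01, 1.85]
6 x [3.6, -16.5, 5.7] [-0.0, 0.0, -0.01]
end grasp [ 506.935 -105.569  249.943]
```

Call:
send_rows:
  commands:
    - [0,[-3.8,-26.8,3],[1.55,0,1.85]]
    - [0,[-3.8,-26.8,3],[1.55,0,1.85]]
    - [0,[-3.8,-26.8,3],[1.55,0,1.85]]
    - [0,[-3.8,-26.8,3],[1.55,0,1.85]]
    - [0,[-3.8,-26.8,3],[1.55,0,1.85]]
    - [0,[-3.8,-26.8,3],[1.55,0,1.85]]
    - [0,[-3.8,-26.8,3],[1.55,0,1.85]]
    - [0,[-3.8,-26.8,3],[1.55,0,1.85]]
    - [0,[-3.8,-26.8,3],[1.55,0,1.85]]
    - [0,[-3.8,-26.8,3],[1.55,0,1.85]]
    - [0,[0,0,0],[0,0,0]]

```text
t: 19.0
eef_pos: [529.5, -11.1, 276.4]
ee_rot: [[-0.756, 0.161, 0.634], [0.124, 0.987, -0.102], [-0.642, 0.001, -0.767]]
force: [0.8, 1.0, -1.3]
width: 51.3
gripper_force: 20.0
```

```bash
python3 - <<'E'
from h import *
where();print(manip.state()["ee_rot"])
R2=ori(40)
plan([(st([-115,1,250]),R2,6),(st([-85,1,145]),R2,7),(st([-10,1,120]),R2,7)])
E
```

```text
19.1 [  2.052 -21.497 -12.1   126.649  13.549  37.124  62.12 ] F [-0.605 -0.099 -2.073] w 51.32587812645893 grasp [517.531  -7.049 291.139] store [-120.043   99.699  291.139] r,ang 251.62078225834793 61.505088444328806
[[-0.757  0.157  0.635]
 [ 0.121  0.988 -0.1  ]
 [-0.643  0.001 -0.766]]
6 x [3.7, -16.5, 5.8] [0.0, -0.0, -0.01]
7 x [6.4, 0.0, 14.2] [0.0, -0.0, -0.0]
7 x [-5.9, 0.0, 9.7] [0.0, -0.0, -0.0]
end grasp [ 610.808 -122.008  119.703]
```

Call:
send_rows:
  commands:
    - [0,[3.7,-16.5,5.8],[0,0,0]]
    - [0,[3.7,-16.5,5.8],[0,0,0]]
    - [0,[3.7,-16.5,5.8],[0,0,0]]
    - [0,[3.7,-16.5,5.8],[0,0,0]]
    - [0,[3.7,-16.5,5.8],[0,0,0]]
    - [0,[3.7,-16.5,5.8],[0,0,0]]
    - [0,[6.4,0,14.2],[0,0,0]]
    - [0,[6.4,0,14.2],[0,0,0]]
    - [0,[6.4,0,14.2],[0,0,0]]
    - [0,[6.4,0,14.2],[0,0,0]]
    - [0,[6.4,0,14.2],[0,0,0]]
    - [0,[6.4,0,14.2],[0,0,0]]
    - [0,[6.4,0,14.2],[0,0,0]]
    - [0,[0,0,0],[0,0,0]]

```text
t: 20.85
eef_pos: [548.0, -111.4, 129.4]
ee_rot: [[-0.758, 0.156, 0.633], [0.12, 0.988, -0.1], [-0.641, 0.0, -0.768]]
force: [-0.1, 0.3, -2.1]
width: 51.1
gripper_force: 20.0
```

```bash
python3 - <<'E'
from h import *
where();print(manip.state()["ee_rot"])
R2=ori(40)
plan([(st([-10,1,120]),R2,8)])
i=[cv2.resize(C[n]["color"][y:y+140,x:x+140],(400,400),interpolation=cv2.INTER_CUBIC) for n,x,y in(("top",340,150),("scene",220,270))]
cv2.imwrite("pics/p9.png",cv2.convertScaleAbs(np.hstack(i),alpha=1.5))
E
```

```text
20.95 [  2.713  -7.109   2.553 135.247  12.497  12.201  75.085] F [ 0.299  0.461 -0.718] w 51.3946782478384 grasp [ 536.575 -109.745  145.558] store [-85.168   1.247 145.558] r,ang 113.8537444300987 41.57825651449486
[[-0.757  0.156  0.635]
 [ 0.12   0.988 -0.1  ]
 [-0.643  0.001 -0.766]]
8 x [-5.1, -0.0, 8.5] [0.0, -0.0, -0.0]
end grasp [ 610.614 -121.446  119.673]
```

View pics/p9.png

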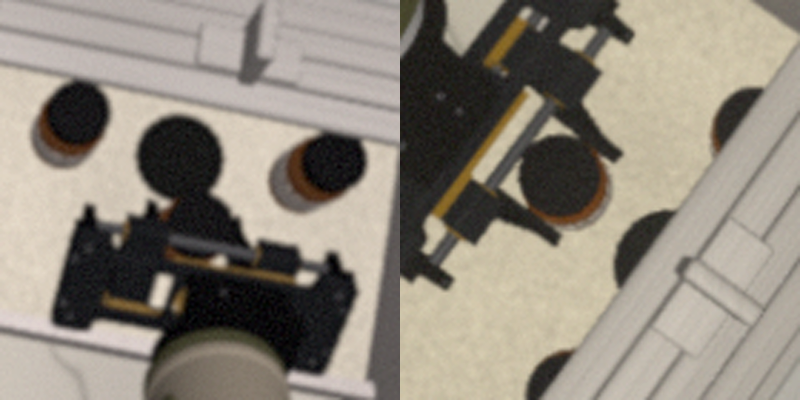

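```bash
python3 - <<'E'
from h import *
s=manip.state();R=np.array(s["ee_rot"]);g=np.array(s["eef_pos"])-19*R[:,2]
def tri(obs,x0):
    r=least_squares(lambda x:np.concatenate([proj(n,x)[0]-uv for n,uv in obs]),x0);return r.x,r.fun
T=lambda u,v:(340+u/2.857,150+v/2.857);S=lambda u,v:(220+(u-400)/2.857,270+v/2.857)
for a,b in(((88,208),(628,37)),((340,260),(445,280))):
    x,f=tri([("top",T(*a)),("scene",S(*b))],g);print(x,f,"tool",R.T@(x-g))
print("cap",at("scene",S(558,180),172),g)
E
```

```text
[541.55  -25.526 201.185] [-0.34  -0.37  -0.405  0.126] tool [-28.92   84.109 -47.597]
[ 513.716 -190.957  209.421] [-1.944 -1.837 -2.052  0.649] tool [-33.075 -83.634 -55.028]
cap [ 540.35  -111.965  172.   ] [ 536.776 -109.886  146.079]
```

Call:
send_rows:
  commands:
    - [0,[-5.0,0,8.4],[0,0,0]]
    - [0,[-5.0,0,8.4],[0,0,0]]
    - [0,[-5.0,0,8.4],[0,0,0]]
    - [0,[-5.0,0,8.4],[0,0,0]]
    - [0,[-5.0,0,8.4],[0,0,0]]
    - [0,[-5.0,0,8.4],[0,0,0]]
    - [0,[-5.0,0,8.4],[0,0,0]]
    - [0,[-3.5,0,6.0],[0,0,0]]
    - [0,[0,0,0],[0,0,0]]
    - [0,[0,0,0],[0,0,0]]

```text
t: 22.3
eef_pos: [618.5, -123.2, 105.6]
ee_rot: [[-0.757, 0.157, 0.634], [0.121, 0.988, -0.1], [-0.642, 0.001, -0.766]]
force: [-0.1, 0.8, -1.6]
width: 51.0
gripper_force: 20.0
```

```bash
python3 - <<'E'
from h import *
where()
plan([(st([-12,1,112]),ori(40),6)])
E
```

```text
22.4 [  2.861   4.957   3.294 127.363  11.751   7.905  75.935] F [-0.209 -0.152 -1.008] w 51.27713694297097 grasp [ 606.505 -121.205  120.377] store [-14.307   0.868 120.377] r,ang 52.369598623719455 74.14578354621398
6 x [0.6, 0.0, 1.3] [0.0, -0.0, -0.01]
end grasp [ 608.732 -121.554  112.088]
```

Call:
send_rows:
  commands:
    - [0,[0.6,0,1.2],[0,0,0]]
    - [0,[0.6,0,1.2],[0,0,0]]
    - [0,[0.6,0,1.2],[0,0,0]]
    - [0,[0.6,0,1.2],[0,0,0]]
    - [0,[0.6,0,1.2],[0,0,0]]
    - [0,[0.3,0,0.6],[0,0,0]]
    - [0,[0,0,0],[0,0,0]]
    - [0,[0,0,0],[0,0,0]]

```text
t: 23.4
eef_pos: [620.4, -123.3, 98.5]
ee_rot: [[-0.757, 0.157, 0.635], [0.121, 0.988, -0.1], [-0.643, 0.001, -0.766]]
force: [-0.6, 0.1, -0.7]
width: 51.1
gripper_force: 20.0
```

Call:
send_rows:
  commands:
    - [0,[0.32,0,0.38],[0,0,0]]
    - [0,[0.32,0,0.38],[0,0,0]]
    - [0,[0.32,0,0.38],[0,0,0]]
    - [0,[0,0,0],[0,0,0]]
    - [0,[0,0,0],[0,0,0]]

```text
t: 24.02
eef_pos: [620.4, -123.3, 97.0]
ee_rot: [[-0.757, 0.157, 0.635], [0.121, 0.988, -0.1], [-0.642, 0.001, -0.766]]
force: [1.2, 0.4, -0.5]
width: 51.2
gripper_force: 20.0
```

```bash
python3 -c "
from h import *
where()"
```

```text
24.125 [  2.233   6.128   3.972 127.465  12.804   6.646  74.797] F [-0.265 -0.082 -1.445] w 51.14690461502619 grasp [ 608.388 -121.445  111.607] store [-12.41    0.925 111.607] r,ang 43.41860679493013 73.39244890718192
```

Call:
send_rows:
  commands:
    - [0,[0.26,0,0.3],[0,0,0]]
    - [0,[0.26,0,0.3],[0,0,0]]
    - [0,[0,0,0],[0,0,0]]
    - [0,[0,0,0],[0,0,0]]

```text
t: 24.62
eef_pos: [620.7, -123.4, 96.6]
ee_rot: [[-0.756, 0.157, 0.635], [0.121, 0.988, -0.1], [-0.643, 0.001, -0.766]]
force: [-2.1, -0.4, 2.4]
width: 50.8
gripper_force: 20.0
```

```bash
python3 -c "
from h import *
where()"
```

```text
24.725 [  2.157   6.2     4.058 127.483  12.92    6.518  74.675] F [-2.413  1.223  3.503] w 50.902100041544486 grasp [ 608.61  -121.502  111.152] store [-12.181   0.904 111.152] r,ang 42.917404586401794 73.51108366702842
```

Call:
send_rows:
  commands:
    - [0.8,[0,0,0],[0,0,0]]
    - [0.8,[0,0,0],[0,0,0]]
    - [0.8,[0,0,0],[0,0,0]]
    - [0.8,[0,0,0],[0,0,0]]
    - [0.8,[0,0,0],[0,0,0]]
    - [0.8,[0,0,-6],[0,0,0]]
    - [0.8,[0,0,-10],[0,0,0]]
    - [0.8,[0,0,-15],[0,0,0]]
    - [0.8,[0,0,-15],[0,0,0]]
    - [0.8,[0,0,-20],[0,0,0]]
    - [0.8,[0,0,-20],[0,0,0]]
    - [0.8,[0,0,-20],[0,0,0]]
    - [0.8,[0,0,0],[0,0,0]]

```text
t: 26.35
eef_pos: [553.2, -112.7, 179.3]
ee_rot: [[-0.755, 0.157, 0.637], [0.121, 0.988, -0.1], [-0.645, 0.001, -0.764]]
force: [0.8, -0.5, 0.4]
width: 69.6
gripper_force: 0.0
```

```bash
python3 - <<'E'
from h import *
where()
i=[cv2.resize(C[n]["color"][y:y+140,x:x+140],(400,400),interpolation=cv2.INTER_CUBIC) for n,x,y in(("top",340,150),("scene",240,270))]
cv2.imwrite("pics/p10.png",cv2.convertScaleAbs(np.hstack(i),alpha=1.5))
R=ori(12);print("current->fin")
plan([(st([-70,1,300]),R,10),(fin(1.4,187)-75*R[:,2],R,6),(fin(1.4,187),R,6)])
E
```

```text
26.45 [  2.938 -11.093   2.329 131.921   8.319  19.376  79.493] F [ 0.316 -0.027 -0.524] w 69.46750712755099 grasp [ 541.165 -110.822  192.183] store [-80.466   0.901 192.183] r,ang 146.29958071480047 56.63224090791471
current->fin
10 x [-5.0, 0.0, -9.2] [0.0, 2.8, -0.0]
6 x [-14.2, -0.1, -1.8] [0.01, 0.0, -0.01]
6 x [-0.0, -0.0, 12.5] [-0.0, 0.0, 0.0]
end grasp [ 646.692 -128.256  254.835]
```

View pics/p10.png

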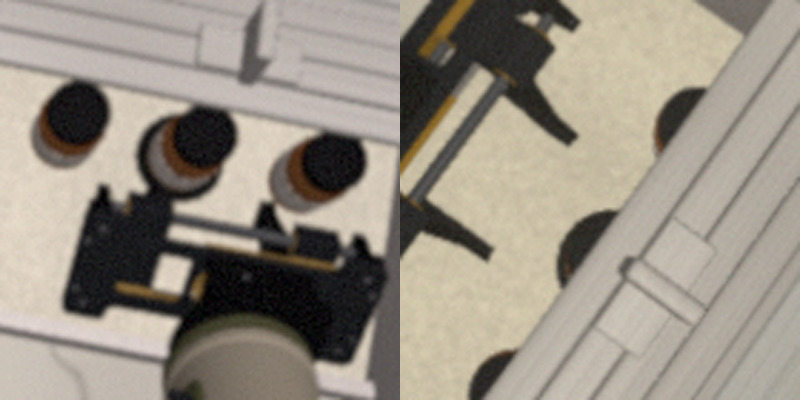

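Call:
send_rows:
  commands:
    - [0.8,[-5,0,-9.2],[0,2.8,0]]
    - [0.8,[-5,0,-9.2],[0,2.8,0]]
    - [0.8,[-5,0,-9.2],[0,2.8,0]]
    - [0.8,[-5,0,-9.2],[0,2.8,0]]
    - [0.8,[-5,0,-9.2],[0,2.8,0]]
    - [0.8,[-5,0,-9.2],[0,2.8,0]]
    - [0.8,[-5,0,-9.2],[0,2.8,0]]
    - [0.8,[-5,0,-9.2],[0,2.8,0]]
    - [0.8,[-5,0,-9.2],[0,2.8,0]]
    - [0.8,[-5,0,-9.2],[0,2.8,0]]
    - [0.6,[-14.2,0,-1.8],[0,0,0]]
    - [0.6,[-14.2,0,-1.8],[0,0,0]]
    - [0.6,[-14.2,0,-1.8],[0,0,0]]
    - [0.6,[-14.2,0,-1.8],[0,0,0]]
    - [0.6,[-14.2,0,-1.8],[0,0,0]]
    - [0.6,[-14.2,0,-1.8],[0,0,0]]
    - [0.6,[0,0,0],[0,0,0]]

```text
t: 28.58
eef_pos: [635.9, -125.9, 307.9]
ee_rot: [[-0.966, 0.157, 0.203], [0.154, 0.988, -0.032], [-0.206, 0.0, -0.979]]
force: [-0.0, 0.5, -1.1]
width: 52.0
gripper_force: 0.0
```

```bash
python3 - <<'E'
from h import *
where()
R=ori(12)
plan([(fin(1.4,187),R,7)])
E
```

```text
28.675 [ 0.605 10.797  7.447 84.793 -1.215 72.615 88.985] F [-0.256 -0.493  0.059] w 51.91968406210442 grasp [ 631.196 -125.264  326.723] store [ 10.715   0.721 326.723] r,ang 256.94683881691117 92.39009536850449
7 x [-0.1, -0.1, 10.5] [0.0, -0.02, -0.01]
end grasp [ 646.75  -128.411  254.95 ]
```

Call:
send_rows:
  commands:
    - [0.6,[0,0,10.5],[0,0,0]]
    - [0.6,[0,0,10.5],[0,0,0]]
    - [0.6,[0,0,10.5],[0,0,0]]
    - [0.6,[0,0,10.5],[0,0,0]]
    - [0.6,[0,0,10.5],[0,0,0]]
    - [0.6,[0,0,10.5],[0,0,0]]
    - [0.6,[0,0,10.5],[0,0,0]]
    - [0,[0,0,0],[0,0,0]]
    - [0,[0,0,0],[0,0,0]]
    - [0,[0,0,0],[0,0,0]]
    - [0,[0,0,0],[0,0,0]]
    - [0,[0,0,0],[0,0,0]]
    - [0,[0,0,0],[0,0,0]]
    - [0,[0,0,0],[0,0,0]]
    - [0,[0,0,0],[0,0,0]]
  squeeze: 18

```text
t: 30.55
eef_pos: [650.2, -129.5, 237.7]
ee_rot: [[-0.966, 0.158, 0.205], [0.155, 0.987, -0.033], [-0.208, -0.0, -0.978]]
force: [-1.4, -5.4, 1.9]
width: 11.8
gripper_force: 18.0
```

```bash
python3 - <<'E'
from h import *
where()
s=manip.state();p=np.array(s["eef_pos"]);R=np.array(s["ee_rot"]);g=p-19*R[:,2];l=(g-[P[0],P[1],0])@Rz(P[2]);r=np.hypot(l[0],l[2]-70);a0=np.degrees(np.arctan2(l[2]-70,-l[0]))
for a in np.linspace(a0,a0-82.5,17)[1:]:
    gn=st(cyl(r,a,l[1]));d=np.round(R.T@(gn-g)/1,1);g=g+R@d;print(round(a,1),d.tolist())
E
```

```text
30.65 [ 0.97  14.184  7.329 89.145 -1.679 64.792 89.345] F [-1.008 -4.417  2.203] w 11.71062812904869 grasp [ 646.294 -128.832  256.27 ] store [ 26.185  -0.441 256.27 ] r,ang 188.1015492418538 98.00203067829703
92.8 [16.1, -0.0, -5.1]
87.7 [16.6, -0.1, -3.6]
82.5 [16.8, 0.0, -2.1]
77.4 [16.9, -0.0, -0.5]
72.2 [16.9, -0.0, 0.9]
67.1 [16.7, -0.1, 2.5]
61.9 [16.5, 0.0, 3.9]
56.8 [16.0, -0.0, 5.4]
51.6 [15.5, -0.0, 6.9]
46.4 [14.8, -0.1, 8.2]
41.3 [14.0, 0.0, 9.5]
36.1 [13.1, 0.0, 10.7]
31.0 [12.1, -0.0, 11.8]
25.8 [10.9, -0.0, 12.9]
20.7 [9.8, -0.0, 13.9]
15.5 [8.5, -0.0, 14.6]
```

Call:
send_rows:
  commands:
    - [0,[8,0,-2.6],[0,0,0]]
    - [0,[8.1,0,-2.5],[0,0,0]]
    - [0,[16.6,0,-3.6],[0,0,0]]
    - [0,[16.8,0,-2.1],[0,0,0]]
    - [0,[16.9,0,-0.5],[0,0,0]]
    - [0,[16.9,0,0.9],[0,0,0]]
    - [0,[16.7,0,2.5],[0,0,0]]
    - [0,[16.5,0,3.9],[0,0,0]]
    - [0,[16,0,5.4],[0,0,0]]
    - [0,[15.5,0,6.9],[0,0,0]]
    - [0,[14.8,0,8.2],[0,0,0]]
    - [0,[0,0,0],[0,0,0]]

```text
t: 32.15
eef_pos: [495.8, -103.7, 187.2]
ee_rot: [[-0.966, 0.157, 0.205], [0.154, 0.988, -0.032], [-0.207, 0.001, -0.978]]
force: [-1.6, -3.6, -2.6]
width: 11.7
gripper_force: 18.0
```

```bash
python3 -c "
from h import *
where()"
```

```text
32.25 [  0.396  -3.654   5.669 114.456   1.105  57.325  86.558] F [-4.53  -2.42   0.829] w 11.696799726217087 grasp [ 491.997 -103.079  205.817] store [-130.241    0.857  205.817] r,ang 188.17280760678017 46.200631389413
```

Call:
send_rows:
  commands:
    - [0,[14,0,9.5],[0,0,0]]
    - [0,[13.1,0,10.7],[0,0,0]]
    - [0,[12.1,0,11.8],[0,0,0]]
    - [0,[10.9,0,12.9],[0,0,0]]
    - [0,[4.9,0,6.9],[0,0,0]]
    - [0,[4.9,0,7],[0,0,0]]
    - [0,[2.1,0,3.6],[0,0,0]]
    - [0,[2.1,0,3.6],[0,0,0]]
    - [0,[0,0,0],[0,0,0]]
    - [0,[0,0,0],[0,0,0]]

```text
t: 33.5
eef_pos: [448.3, -95.8, 109.7]
ee_rot: [[-0.966, 0.157, 0.205], [0.153, 0.988, -0.032], [-0.207, 0.001, -0.978]]
force: [2.2, -2.3, -2.6]
width: 11.6
gripper_force: 18.0
```

```bash
python3 -c "
from h import *
where()"
```

```text
33.6 [  0.525  -5.171   5.15  125.946   1.499  47.237  85.787] F [ 2.314 -1.281 -2.653] w 12.090842374324374 grasp [444.457 -95.164 128.299] store [-178.434    1.238  128.299] r,ang 187.71592552166595 18.093534906986644
```

Call:
send_rows:
  commands:
    - [0,[0.8,0,1.5],[0,0,0]]
    - [0,[0.8,0,1.5],[0,0,0]]
    - [0,[0.8,0,1.5],[0,0,0]]
    - [0,[0,0,0],[0,0,0]]

```text
t: 34.1
eef_pos: [446.9, -95.6, 105.0]
ee_rot: [[-0.966, 0.157, 0.206], [0.154, 0.988, -0.032], [-0.208, 0.001, -0.978]]
force: [0.3, 0.9, 3.4]
width: 12.0
gripper_force: 18.0
```

```bash
python3 -c "
from h import *
where()"
```

```text
34.2 [  0.527  -4.992   5.149 126.435   1.49   46.562  85.778] F [0.643 0.814 3.155] w 11.904356125085805 grasp [442.957 -94.921 123.558] store [-179.954    1.244  123.558] r,ang 187.75454788809796 16.57418653432658
```

Call:
send_rows:
  commands:
    - [0,[0.6,0,1.5],[0,0,0]]
    - [0,[0.6,0,1.5],[0,0,0]]
    - [0,[0.6,0,1.5],[0,0,0]]
    - [0,[0,0,0],[0,0,0]]

```text
t: 34.7
eef_pos: [446.6, -95.5, 101.3]
ee_rot: [[-0.966, 0.157, 0.207], [0.154, 0.988, -0.032], [-0.209, 0.001, -0.978]]
force: [-7.1, 1.6, 17.9]
width: 12.3
gripper_force: 18.0
```

```bash
python3 -c "
from h import *
where()"
```

```text
34.8 [  0.531  -4.77    5.163 126.747   1.466  45.958  85.783] F [-6.767  1.503 17.292] w 11.826589218445202 grasp [442.676 -94.903 119.921] store [-180.234    1.217  119.921] r,ang 187.0193388678056 15.481663023442328
```

Call:
send_rows:
  commands:
    - [0.6,[0,0,0],[0,0,0]]
    - [0.6,[0,0,0],[0,0,0]]
    - [0.6,[0,0,0],[0,0,0]]
    - [0.6,[0,0,0],[0,0,0]]
    - [0.6,[0,0,-6],[0,0,0]]
    - [0.6,[0,0,-12],[0,0,0]]
    - [0.6,[0,0,-20],[0,0,0]]
    - [0.6,[0,0,-30],[0,0,0]]
    - [0.6,[0,0,-30],[0,0,0]]
    - [0.6,[0,15,-30],[0,0,0]]
    - [0.6,[0,40,-10],[0,0,0]]
    - [0.6,[0,45,0],[0,0,0]]
    - [0.6,[0,45,0],[0,0,0]]
    - [0.6,[0,45,0],[0,0,0]]
    - [0.6,[0,45,0],[0,0,0]]
    - [0.6,[0,0,0],[0,0,0]]

```text
t: 36.8
eef_pos: [454.1, 144.1, 235.9]
ee_rot: [[-0.967, 0.152, 0.206], [0.149, 0.988, -0.03], [-0.208, 0.001, -0.978]]
force: [-0.8, -1.0, -0.0]
width: 52.4
gripper_force: 0.0
```

```bash
python3 - <<'E'
from h import *
where()
# fin shift between start picture and now (template match), and model shift per shutter angle
for n,x,y,w,h in(("top",390,252,22,36),("scene",222,288,44,34)):
    t=cv2.imread(f"pics/{n}0.png")[y:y+h,x:x+w];I=cv2.resize(C[n]["color"][y-12:y+h+12,x-12:x+w+12],None,fx=4,fy=4,interpolation=cv2.INTER_CUBIC);T=cv2.resize(t,None,fx=4,fy=4,interpolation=cv2.INTER_CUBIC)
    m=cv2.matchTemplate(I,T,cv2.TM_CCOEFF_NORMED);_,v,_,l=cv2.minMaxLoc(m);print(n,v,np.array(l)/4-12,"model 0.05->0:",proj(n,[fin(0),fin(.05)])@np.eye(2))
for n,x,y in(("top",130,215),("scene",290,60)):
    d=cv2.absdiff(cv2.imread(f"pics/{n}0.png"),C[n]["color"])[y:y+110,x:x+120].max(2);yy,xx=np.where(d>50);print(n,"stirrer diff px",len(xx),xx.mean()+x if len(xx) else 0,yy.mean()+y if len(xx) else 0)
E
```

```text
36.9 [ -9.119  -7.743 -17.173 112.053   5.063  65.605  52.959] F [ 0.69  -1.816 -0.685] w 52.362171762323925 grasp [450.384 141.262 254.225] store [-209.565  235.68   254.225] r,ang 279.027408638638 41.31812799287971
top 0.8589668869972229 [-1.25  1.  ] model 0.05->0: [[398.919 274.923]
 [400.084 273.215]]
scene 0.9205957651138306 [-0.75 -0.5 ] model 0.05->0: [[234.932 303.808]
 [235.454 304.032]]
top stirrer diff px 1899 217.85255397577674 269.69615587151134
scene stirrer diff px 3305 314.0683812405446 113.16338880484115
```

```bash
python3 -c "
from rig import job_done
print(job_done())"
```

```text
the job is handed in; nothing more can be done
None
```

I rolled the shutter open to its stop, set the amber jar upright on the middle mat at about 3 N, and rolled the shutter closed to its stop. The stored jars looked undisturbed in the last picture before closing. I took no closing check of the flask. I handed the job in at about 37 s.

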